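# Put the stray pipe tee away with its kind

## Robot

A 6-joint arm with a two-finger parallel gripper is mounted at the origin on the work surface. World frame = base frame: x ahead of the robot, y to its left, z up, the work surface at z = 0. Lengths are in m, angles in rad, forces in N, time in s.
With the tool pointing down it reaches from about 0.25 to 0.775 m from the base axis. Payload 4 kg.
Tool frame: the origin (TCP) lies at the very end of the fingers, on their centre line; the grasp point (between the pads) lies 19 mm behind it; z points along the fingers, y is the direction in which the jaws open and shut (so a half turn about z gives the same grasp; the last joint's range is limited). The gripper opens to 94 mm and grips with 3 to 60 N. Pads are 16 mm wide; open, the fingers measure 119 mm over their backs; the gripper's body (75 mm by 177 mm) begins 78 mm behind the grasp point.
Start: joints at [1.136, 0.087, 1.371, -0, 1.684, -0.103], TCP at [0.179, 0.52, 0.183] pointing down, gripper open.
Joint ranges: [-3.1, 3.1], [-0.76, 2.03], [0.27, 2.55], [-1.08, 4.22], [0.17, 2.65], [-2.57, 2.57]. Speed limits (rad/s): [2.79, 2.79, 3.14, 3.14, 3.14, 3.14].

## Interface

Orientations are given as [roll, pitch, yaw] about the fixed x, y, z axes, in that order (R = Rz(yaw) Ry(pitch) Rx(roll)).
In Python, from bench import robot, snapshot, calibration gives the robot as it stands. The module is installed in compiled form; this text tells all that it offers.
- The arm moves only by the tool servo_tool, never from a script. Its argument "series" is text: rows parted by semicolons, each of 5 numbers parted by spaces: the closure, from -1 (fully open) to 1 (shut), then the shift along the tool's x, y, z in cm, then the turn about the tool's z in rad. A call has 1 to 20 rows; each row is the pose to reach, as a shift and turn from the pose commanded when the call began, along the tool's axes at that moment; what a row does not reach only later rows make up. A row lasts 1/12 s, in which the tool goes at most 41.7 mm and 7.16 degrees, less where a joint would pass 70% of its speed; a pose out of reach is approached as far as the arm can. A call with a gripper value outside its range is refused whole. The fingers move at their own pace and stop on an object; the grip force is fixed at half the most. Time passes only in rows, so rows that repeat a pose let the fingers close. It gives the time, the measured TCP pose, the force and the opening at its end, in the units of the state.
- robot.get_obs(): the state, without advancing time (a new reading comes with each control period).
- snapshot(name): name is "scene" or "top" or "wrist"; returns (picture, depth): 480x640x3 uint8, red, green, blue; 480x640 float32, m along the optical axis (not along the pixel's ray), 0 where there is no reading.
- calibration(name): a dict with "fx", "fy", "cx", "cy" (pixels), "rvec" (rotation vector, rad) and "tvec" (3), from world to camera coordinates, as OpenCV has them; the wrist camera has in their place "tool_from_camera" (4x4, takes a point from camera to tool coordinates, whose origin is the TCP and whose axes are the flange's). Camera axes: x right, y down, z forward; pixel columns grow to the right and rows downward; lengths in m; the calibration is good to about 2 mm. A picture is of the moment at which its call begins: read the wrist's pose just before it. calibration takes no time and is no camera call.
- robot.close_job(): hands the job in, once; it reports no verdict.
The state is a dict: "time": time; "joint_positions": joint angles; "qvel": joint speeds; "joint_torque": joint torques, N m; "tool_pos": TCP position; "ee_rot": TCP orientation; "wrist_force": force on the tool from outside, world axes, zero at the start; "wrist_torque": the same for the moment, N m; "width": finger opening in m.
Only numpy, scipy, OpenCV 4.12 (cv2) and the standard library are available. Lean on these libraries where they do the work, as an engineer would, in place of code of your own. Each camera call takes 0.05 s, during which the arm holds its last target. There are 200 camera calls.

## Task

A pipe fitting has been left out on the bench: find which of the three tip-out bins holds one like it, pull that bin well open by its bar, put the fitting inside and shut the bin fully. Leave the other two bins shut with their fittings in them, and leave everything else on the bench where it is.

Things in the scene. Friction and masses are not known exactly. Their poses are not given: they have to be found in the camera images.
- stray_tee: the stray: a white plastic pipe tee lying flat on the table. 36 mm outside diameter; straight run 96 mm long along its x axis (48 mm each way), side branch along +y ending 62 mm from the run's axis. Origin: where the axes cross, on the underside; the axes of the tubes lie 18 mm above it (z up). 80 g
- stock_tee: an identical white tee, stock lying in one of the three bins; same axes and origin as the stray
- stock_elbow: a white 90 degree elbow, 36 mm diameter, legs 58 mm along +x and +y from the corner, in another bin; origin under the corner
- stock_straight: a white straight coupling, a 36 mm tube 96 mm long along x, in the remaining bin; origin under its middle
- rack: wooden base (140 x 500 x 80 mm) that carries three identical blue tip-out bins side by side, mouths up when shut, with a steel pipe rail across above them. Origin on the table, under the line of the bins' front panels, in the middle; x points to the back of the bins, y to the left along the row; the row stands turned 18 to 30 degrees to the left.
- rail (a point): middle of the rail: a 26 mm steel pipe along the rack's y, fixed 203 mm above the shut bins' bars and 34 mm further back, 425 mm above the table; its posts (24 mm thick) stand 232 mm to either side and 44 mm behind it, and bend forward above 370 mm
- bin0 (a joint): tilt of the left (+y) bin, rad: 0 shut (upright), grows as its top is pulled towards the robot, 0.65 fully open; it hinges on its front lower edge and stays where it is left (a pull of about 4 N at the bar)
- bin0_bar (a point): middle of the left (+y) bin's grab bar, a steel bar 12 mm thick, 100 mm long along y between two uprights, 140 mm above the bin's hinge in the plane of its front panel, 29 mm clear above the panel's top edge
- bin0_in (a point): centre of the left (+y) bin's inner floor; turns with the bin: z out of the mouth, x to its back wall, y left. Inner space 100 (x) by 120 (y) by 100 mm deep (z); walls 4 mm
- bin0_hinge (a point): point on the left (+y) bin's hinge line (along the rack's y), below the middle of its front panel, 82 mm above the table; its axes are the rack's
- bin1 (a joint): tilt of the middle bin, rad: 0 shut (upright), grows as its top is pulled towards the robot, 0.65 fully open; it hinges on its front lower edge and stays where it is left (a pull of about 4 N at the bar)
- bin1_bar (a point): middle of the middle bin's grab bar, a steel bar 12 mm thick, 100 mm long along y between two uprights, 140 mm above the bin's hinge in the plane of its front panel, 29 mm clear above the panel's top edge
- bin1_in (a point): centre of the middle bin's inner floor; turns with the bin: z out of the mouth, x to its back wall, y left. Inner space 100 (x) by 120 (y) by 100 mm deep (z); walls 4 mm
- bin1_hinge (a point): point on the middle bin's hinge line (along the rack's y), below the middle of its front panel, 82 mm above the table; its axes are the rack's
- bin2 (a joint): tilt of the right (-y) bin, rad: 0 shut (upright), grows as its top is pulled towards the robot, 0.65 fully open; it hinges on its front lower edge and stays where it is left (a pull of about 4 N at the bar)
- bin2_bar (a point): middle of the right (-y) bin's grab bar, a steel bar 12 mm thick, 100 mm long along y between two uprights, 140 mm above the bin's hinge in the plane of its front panel, 29 mm clear above the panel's top edge
- bin2_in (a point): centre of the right (-y) bin's inner floor; turns with the bin: z out of the mouth, x to its back wall, y left. Inner space 100 (x) by 120 (y) by 100 mm deep (z); walls 4 mm
- bin2_hinge (a point): point on the right (-y) bin's hinge line (along the rack's y), below the middle of its front panel, 82 mm above the table; its axes are the rack's
- hammer: bystander: hammer lying on the table in front of the rack, under 45 mm high; origin under it
- brush: bystander: brush lying in front, under 40 mm high
- tape: bystander: roll of tape lying flat, 100 mm across, 45 mm high, left of the rack; origin under its centre
- tin: bystander: metal tin, 90 mm across, 110 mm high
- jar: bystander: glass jar, 76 mm across, 100 mm high
- cup: bystander: white mug, 84 mm across, 90 mm high, right of the rack

How it is judged:
By the outcome, as a careful person would: the job done as asked, in the order asked, and still so for the second after the job is handed in, with the robot touching nothing.
It also fails if it takes over 72 s, if anything falls off the work surface, if the arm or the gripper's body presses on something with over 40 N, if the wrist force passes 120 N, or if a joint passes its speed limit or range.

## Working session

There is one attempt and no reset: what is moved stays moved. The work goes in short steps, Python scripts to look and compute and a tool call to move; the robot and the scene stay as the last step left them, time stands still between calls to the robot, and variables do not carry over. Pictures are saved under pics/ and viewed, about 8 in all and at most 12, crops included, and the job is handed in when it is done.

Besides the shell and the picture viewer there is one more tool, called after "Emit:" by a JSON object that holds its "name" and its "arguments". servo_tool: Moves the arm, as the interface text tells. Its arguments: {"type":"object","properties":{"series":{"type":"string"}},"required":["series"]}

```bash
mkdir -p pics
cat > h.py <<'E'
import numpy as np, cv2
from scipy.spatial.transform import Rotation as R
from bench import robot, snapshot, calibration
def T_wc(name,obs=None):
    c=calibration(name)
    if name=='wrist':
        T=np.eye(4);T[:3,:3]=R.from_euler('xyz',obs['ee_rot']).as_matrix();T[:3,3]=obs['tool_pos']
        return T@np.array(c['tool_from_camera']),c
    T=np.eye(4);T[:3,:3]=cv2.Rodrigues(np.array(c['rvec'],float))[0];T[:3,3]=np.ravel(c['tvec'])
    return np.linalg.inv(T),c
def shot(name,fn):
    o=robot.get_obs();p,d=snapshot(name)
    cv2.imwrite(f'pics/{fn}.png',p[:,:,::-1]);T,c=T_wc(name,o)
    np.savez(f'pics/{fn}.npz',d=d,T=T,k=[c['fx'],c['fy'],c['cx'],c['cy']])
    return p,d
def cloud(fn):
    z=np.load(f'pics/{fn}.npz');d=z['d'];fx,fy,cx,cy=z['k'];v,u=np.indices(d.shape)
    P=np.stack([(u-cx)/fx*d,(v-cy)/fy*d,d],-1)@z['T'][:3,:3].T+z['T'][:3,3]
    P[d==0]=np.nan;return P
def proj(fn,X):
    z=np.load(f'pics/{fn}.npz');fx,fy,cx,cy=z['k'];p=np.linalg.inv(z['T'])@np.r_[X,1]
    return p[0]/p[2]*fx+cx,p[1]/p[2]*fy+cy
E
python3 -c "
from h import *
for n in ['scene','top']:shot(n,n+'0');print(n,np.load(f'pics/{n}0.npz')['T'].round(3))
print(robot.get_obs());print(calibration('wrist'))"
```

```text
scene [[ 0.112  0.834 -0.54   1.304]
 [ 0.994 -0.085  0.074 -0.038]
 [ 0.016 -0.545 -0.838  1.401]
 [ 0.     0.     0.     1.   ]]
top [[ 3.000e-02 -9.830e-01  1.790e-01  2.830e-01]
 [-1.000e+00 -2.900e-02  6.000e-03  4.200e-02]
 [-1.000e-03 -1.790e-01 -9.840e-01  1.781e+00]
 [ 0.000e+00  0.000e+00  0.000e+00  1.000e+00]]
{'time': 0.1, 'joint_positions': array([ 1.13585167e+00,  8.78888889e-02,  1.37208893e+00,  7.11241454e-06,
        1.68359656e+00, -1.03095859e-01]), 'qvel': array([ 0.0017517 , -0.00282952, -0.00119305,  0.00083113,  0.00053486,
        0.00114066]), 'joint_torque': array([ 1.79206072e-03, -3.41250122e+01, -3.03303301e+01,  7.19632977e-02,
        3.03602626e-02, -8.56782344e-05]), 'tool_pos': array([0.17895902, 0.51950654, 0.18222421]), 'ee_rot': array([-3.13962218e+00, -2.10977307e-04,  2.80974444e+00]), 'wrist_force': array([-0.47909918, -0.55341652,  1.10015252]), 'wrist_torque': array([ 0.01468515,  0.00022235, -0.02516   ]), 'width': 0.09383689330474732}
{'fx': 348.0832190388992, 'fy': 348.0832190388992, 'cx': 321.6094826863514, 'cy': 240.78551470666625, 'tool_from_camera': array([[ 1.64360202e-04, -9.70605951e-01, -2.40674180e-01,
         7.03442706e-02],
       [ 9.99999980e-01,  1.85947332e-04, -6.69842835e-05,
        -1.31164024e-05],
       [ 1.09768066e-04, -2.40674165e-01,  9.70605963e-01,
        -2.02469472e-01],
       [ 0.00000000e+00,  0.00000000e+00,  0.00000000e+00,
         1.00000000e+00]])}
```

View pics/scene0.png

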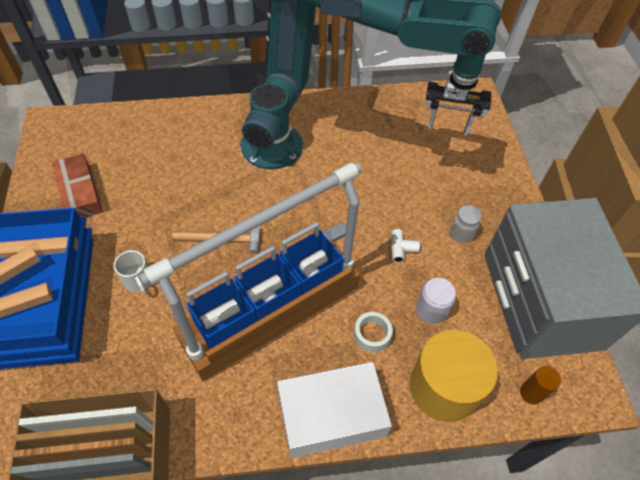

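View pics/top0.png

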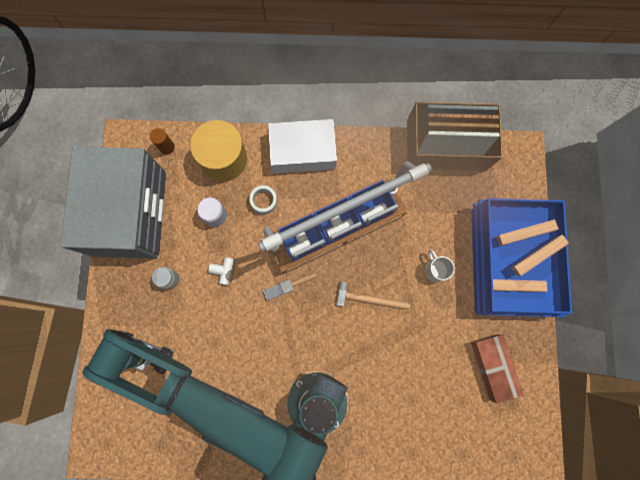

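Scene view: the rack is in the middle (rail ends at about (157,272) and (350,172)) and the stray tee is at (403,245). The fittings in the bins need a closer look.

```bash
cat > m.py <<'E'
from h import *
def yawfit(X): 
    c=X.mean(0);u,s,v=np.linalg.svd(X-c,full_matrices=False);return c,np.arctan2(v[0,1],v[0,0]),s
for f in ['scene0','top0']:
    P=cloud(f);m=(P[...,2]>.405)&(P[...,2]<.445)&(P[...,0]>.3)&(abs(P[...,1])<.5)
    X=P[m];c,a,s=yawfit(X[:,:2]);t=(X[:,:2]-c)@[np.cos(a),np.sin(a)]
    mid=c+np.array([np.cos(a),np.sin(a)])*(t.min()+t.max())/2
    print(f,'rail',m.sum(),mid,np.degrees(a),t.max()-t.min(),X[:,2].max())
    # tee
    uv={'scene0':(403,245),'top0':(224,269)}[f]
    p=P[uv[1],uv[0]];print('tee pix',p)
    img=cv2.imread(f'pics/{f}.png');lo=img.min(2)
    m=(np.linalg.norm(P[...,:2]-p[:2],axis=-1)<.09)&(P[...,2]>.012)&(P[...,2]<.05)
    X=P[m];print('tee n',len(X),X.mean(0),X[:,2].max())
    # fit template by distance grid
    from scipy.optimize import minimize
    def cost(q):
        ca,sa=np.cos(q[2]),np.sin(q[2]);d=X[:,:2]-q[:2];lx=d@[ca,sa];ly=d@[-sa,ca]
        d1=np.hypot(np.maximum(abs(lx)-.048,0),np.maximum(abs(ly)-.018,0))
        d2=np.hypot(np.maximum(abs(lx)-.018,0),np.maximum(np.maximum(-ly,ly-.062),0))
        return np.minimum(d1,d2).clip(0,.03).mean()*1e3+ 0
    best=min((minimize(cost,[*X.mean(0)[:2],a0],method='Nelder-Mead') for a0 in np.arange(0,6.28,.4)),key=lambda r:r.fun)
    print('tee fit',best.x.round(4),best.fun)
a=cv2.imread('pics/scene0.png')[225:345,175:365];b=cv2.imread('pics/top0.png')[165:275,250:420]
a=cv2.resize(a,(760,480),interpolation=3)
cv2.imwrite('pics/crop1.png',a)
E
python3 m.py
```

```text
scene0 rail 3333 [ 0.61212119 -0.05239528] -62.458460967273304 0.542029428491395 0.44498154981448756
tee pix [0.46015285 0.35615129 0.03424262]
tee n 561 [0.45917229 0.35424907 0.0317264 ] 0.043752959006497116
tee fit [0.4527 0.3435 6.1329] 0.05136793201850459
top0 rail 1827 [ 0.60757999 -0.0566577 ] 117.48004840449349 0.5404449985522399 0.44499083279430907
tee pix [0.45567409 0.34806817 0.04233143]
tee n 409 [0.453949   0.35549877 0.032533  ] 0.04833094130677762
tee fit [ 0.4524  0.3443 -0.1652] 0.672915918870376
```

View pics/crop1.png

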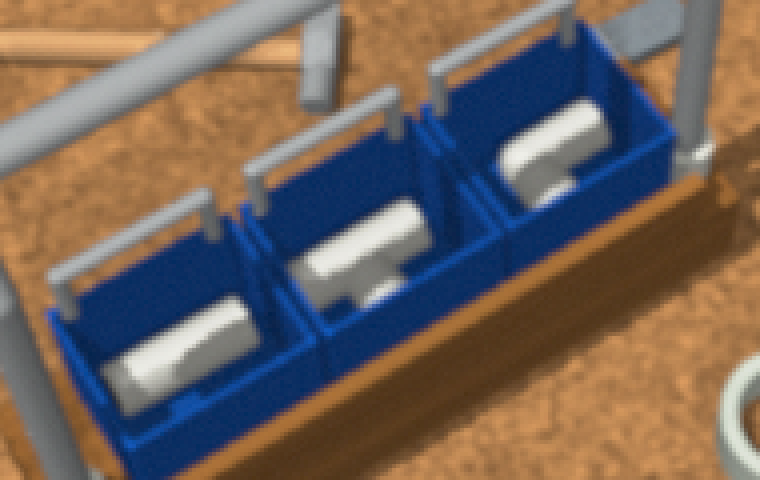

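The tee is in the middle bin: its crop shows a run with a central branch at about (380,290). The elbow is on the left and the straight on the right. I'll check the gripper's profile against the rail, then compute the rack frame.

```bash
cat > m2.py <<'E'
from h import *
o=robot.get_obs();Rt=R.from_euler('xyz',o['ee_rot']).as_matrix()
Q=[]
for f in ['scene0','top0']:
    P=cloud(f).reshape(-1,3);Q.append((P-o['tool_pos'])@Rt)
Q=np.vstack(Q);Q=Q[np.isfinite(Q).all(1)]
Q=Q[(abs(Q[:,0])<.25)&(abs(Q[:,1])<.25)&(Q[:,2]<.03)]
for h in np.arange(0,.5,.02):
    k=Q[(-Q[:,2]>=h)&(-Q[:,2]<h+.02)]
    if len(k):print(f'{h:.2f}',len(k),k.min(0)[:2].round(3),k.max(0)[:2].round(3))
# rack: fit the three bars, z .205..0.235
yaw=np.radians(27.48);xh=np.array([np.cos(yaw),np.sin(yaw)]);yh=np.array([-xh[1],xh[0]])
for f in ['scene0','top0']:
    P=cloud(f).reshape(-1,3);P=P[np.isfinite(P).all(1)]
    k=P[P[:,2]>.43];k=k[(k[:,0]>.3)&(abs((k[:,:2]-[.61,-.054])@yh)<.2)&(k[:,2]<.445)]
    c=k[:,:2].mean(0);a=np.linalg.svd(k[:,:2]-c,full_matrices=False)[2][0];print(f,'railtop',c,np.degrees(np.arctan2(a[1],a[0])),k[:,2].max())
    O=np.array([.61,-.054])-.034*xh
    L=np.c_[(P[:,:2]-O)@xh,(P[:,:2]-O)@yh,P[:,2]]
    b=L[(L[:,2]>.212)&(L[:,2]<.235)&(abs(L[:,0])<.03)&(abs(L[:,1])<.22)]
    print('bars',len(b),b.mean(0),np.histogram(b[:,1],np.arange(-.22,.23,.02))[0])
    w=L[(L[:,2]>.175)&(L[:,2]<.2)&(abs(L[:,1])<.25)&(L[:,0]>-.05)&(L[:,0]<.16)]
    print('rims',np.histogram(w[:,0],np.arange(-.05,.17,.01))[0],np.histogram(w[:,1],np.arange(-.25,.26,.02))[0])
E
python3 m2.py
```

```text
0.00 5 [-0.25   0.239] [-0.245  0.25 ]
0.02 35 [-0.25  -0.055] [0.008 0.25 ]
0.04 53 [-0.25  -0.058] [0.01 0.25]
0.06 54 [-0.25  -0.057] [0.006 0.247]
0.08 57 [-0.016 -0.057] [0.007 0.062]
0.10 17 [-0.015 -0.053] [0.008 0.06 ]
0.12 293 [-0.04  -0.079] [0.029 0.083]
0.14 449 [-0.043 -0.086] [0.042 0.09 ]
0.16 807 [-0.041 -0.086] [0.036 0.091]
0.18 75 [-0.034 -0.039] [0.024 0.018]
0.20 298 [-0.042 -0.039] [0.033 0.04 ]
0.22 161 [-0.039 -0.034] [0.023 0.037]
0.24 211 [-0.044 -0.035] [0.03  0.038]
0.26 215 [-0.039 -0.035] [0.026 0.036]
0.28 198 [-0.039 -0.033] [0.024 0.036]
0.30 165 [-0.041 -0.162] [0.02  0.035]
0.32 609 [-0.06  -0.249] [0.053 0.018]
0.34 1147 [-0.064 -0.25 ] [0.072 0.034]
0.36 1719 [-0.07 -0.25] [0.072 0.048]
0.38 3634 [-0.067 -0.25 ] [0.073 0.048]
0.40 3900 [-0.068 -0.25 ] [0.066 0.042]
0.42 10 [-0.056 -0.013] [0.05  0.013]
scene0 railtop [ 0.61421707 -0.06303969] -62.51452092716235 0.4447128388794269
bars 674 [-0.00190298 -0.01070772  0.22639859] [ 0 27 44 43 41 42 43  2 43 39 38 40 34 36  9 41 34 35 36 33 14  0]
rims [  0   0   0   0 491 139  59  54  60  58  58  64  91 130 185 425   0   0
   0   0   0   0] [ 34  17 103  72  69  60  65  63 151 144  58  57  61  55  63 178 119  50
  58  54  50  58 129  37   9]
top0 railtop [ 0.6066599 -0.054513 ] 117.58480126834408 0.44485827956657786
bars 371 [-0.00212288  0.0021597   0.2265125 ] [ 0 10 23 21 21 22 25  1 17 20 22 23 22 16  3 24 23 21 22 23 12  0]
rims [  0   0   0   0  85  22  34  27  28  32  26   1   0   0  57 187   0   0
   0   0   0   0] [ 0  0 41 12 15 12 17 14 52 53 18 13 15 17 16 44 46 16 18 13 16 18 33  0
  0]
```

```bash
cat > m3.py <<'E'
from h import *
o=robot.get_obs();Rt=R.from_euler('xyz',o['ee_rot']).as_matrix()
for f in ['scene0','top0']:
    Q=(cloud(f).reshape(-1,3)-o['tool_pos'])@Rt;Q=Q[np.isfinite(Q).all(1)]
    k=Q[(abs(Q[:,0])<.045)&(abs(Q[:,1])>.05)&(abs(Q[:,1])<.1)&(Q[:,2]<-.11)&(Q[:,2]>-.23)]
    print(f,np.histogram(-k[:,2],np.arange(.11,.231,.004)));
    c=Q[(Q[:,0]>.045)&(Q[:,0]<.12)&(abs(Q[:,1])<.05)&(Q[:,2]<-.1)&(Q[:,2]>-.3)];print('cam?',len(c))
P=cloud('scene0').reshape(-1,3)
yaw=np.radians(27.48);xh=np.array([np.cos(yaw),np.sin(yaw)]);yh=np.array([-xh[1],xh[0]]);O=np.array([.5798,-.0697])
for f in ['scene0','top0']:
    P=cloud(f).reshape(-1,3);L=np.c_[(P[:,:2]-O)@xh,(P[:,:2]-O)@yh,P[:,2]]
    b=L[(abs(L[:,0])<.02)&(abs(L[:,1])<.045)&(L[:,2]>.2)&(L[:,2]<.25)];print('bar z',np.percentile(b[:,2],[50,80,95,99]))
    b=L[(abs(L[:,0]-.034)<.03)&(abs(L[:,1])<.15)&(L[:,2]>.38)&(L[:,2]<.5)];print('rail z',np.percentile(b[:,2],[1,5,50,80,95,99]))
E
python3 m3.py
```

```text
scene0 (array([  0,   1,   0,   8,  26,  29,  26,  34,  56,  39,  22,  45, 112,
       257,  72,   5,   0,   0,   0,   0,   0,   0,   0,   0,   0,   0,
         0,   0,   0,   0]), array([0.11 , 0.114, 0.118, 0.122, 0.126, 0.13 , 0.134, 0.138, 0.142,
       0.146, 0.15 , 0.154, 0.158, 0.162, 0.166, 0.17 , 0.174, 0.178,
       0.182, 0.186, 0.19 , 0.194, 0.198, 0.202, 0.206, 0.21 , 0.214,
       0.218, 0.222, 0.226, 0.23 ]))
cam? 0
top0 (array([ 0,  0,  0,  3,  6,  3,  8,  5, 13,  8,  4, 18, 32, 64, 25,  4,  0,
        0,  0,  0,  0,  0,  0,  0,  0,  0,  0,  0,  0,  0]), array([0.11 , 0.114, 0.118, 0.122, 0.126, 0.13 , 0.134, 0.138, 0.142,
       0.146, 0.15 , 0.154, 0.158, 0.162, 0.166, 0.17 , 0.174, 0.178,
       0.182, 0.186, 0.19 , 0.194, 0.198, 0.202, 0.206, 0.21 , 0.214,
       0.218, 0.222, 0.226, 0.23 ]))
cam? 0
bar z [0.22740247 0.23037236 0.23249973 0.23470189]
rail z [0.42070358 0.42431618 0.43601514 0.43879889 0.44072566 0.44216695]
bar z [0.22691051 0.23112747 0.23441751 0.23657881]
rail z [0.42362244 0.42777962 0.43592704 0.43898516 0.44196907 0.4445373 ]
```

```bash
cat >> h.py <<'E'
YAW=np.radians(27.5);xh=np.array([np.cos(YAW),np.sin(YAW)]);yh=np.array([-xh[1],xh[0]]);O=np.array([.5780,-.0706])
def rk(x,y,z):return np.r_[O+x*xh+y*yh,z]      # rack frame (metres) about middle bar, z from table
def go(*tg):
    o=robot.get_obs();Rt=R.from_euler('xyz',o['ee_rot']).as_matrix();yaw=np.arctan2(Rt[1,0],Rt[0,0])
    p=o['tool_pos'];print('now',p.round(4),'rack',np.round([(p[:2]-O)@xh,(p[:2]-O)@yh,p[2]],4),'yaw',round(yaw,3),'F',o['wrist_force'].round(1),'w',round(o['width'],4),'t',round(o['time'],2))
    for X,y in tg:
        s=(X-p)@Rt*100;t=(yaw-y+np.pi)%(2*np.pi)-np.pi if y is not None else 0
        print('   ',s.round(2),'turn',round(t,3))
E
python3 -c "
from h import *
y=YAW+np.pi/2
go((rk(-.13,0,.238),y),(rk(-.042,0,.238),y))"
```

```text
now [0.179  0.5195 0.1822] rack [-0.0815  0.7077  0.1822] yaw 2.81 F [-0.5 -0.6  1.1] w 0.0938 t 0.1
    [-48.   -52.23  -5.48] turn 0.759
    [-54.06 -45.85  -5.5 ] turn 0.759
```

Emit:
{"name": "servo_tool", "arguments": {"series": "-1 -1 -1 -5.5 0.1; -1 -48 -52.2 -5.5 0.76; -1 -48 -52.2 -5.5 0.76; -1 -48 -52.2 -5.5 0.76; -1 -48 -52.2 -5.5 0.76; -1 -48 -52.2 -5.5 0.76; -1 -48 -52.2 -5.5 0.76; -1 -48 -52.2 -5.5 0.76; -1 -48 -52.2 -5.5 0.76; -1 -48 -52.2 -5.5 0.76; -1 -48 -52.2 -5.5 0.76; -1 -48 -52.2 -5.5 0.76; -1 -48 -52.2 -5.5 0.76; -1 -48 -52.2 -5.5 0.76; -1 -48 -52.2 -5.5 0.76; -1 -48 -52.2 -5.5 0.76; -1 -48 -52.2 -5.5 0.76; -1 -48 -52.2 -5.5 0.76; -1 -48 -52.2 -5.5 0.76; -1 -48 -52.2 -5.5 0.76"}}

```text
time: 1.77
tool_pos: [0.4627, -0.1309, 0.237]
ee_rot: [-3.14, -0.003, 2.047]
wrist_force: [0.3, 0.8, 0.5]
width: 0.0938
```

```bash
python3 -c "
from h import *
y=YAW+np.pi/2
go((rk(-.13,0,.238),y),(rk(-.042,0,.238),y))"
```

```text
now [ 0.4627 -0.1309  0.237 ] rack [-1.301e-01 -2.000e-04  2.370e-01] yaw 2.047 F [0.3 0.8 0.5] w 0.0938 t 1.77
    [ 0.02  0.01 -0.1 ] turn -0.004
    [ 0.06  8.81 -0.12] turn -0.004
```

```bash
python3 -c "
from h import *
for n in ['wrist','scene']:
    shot(n,n+'1');P=cloud(n+'1').reshape(-1,3);L=np.c_[(P[:,:2]-O)@xh,(P[:,:2]-O)@yh,P[:,2]]
    b=L[(abs(L[:,0])<.02)&(abs(L[:,1])<.045)&(L[:,2]>.212)&(L[:,2]<.245)];print(n,len(b),np.percentile(b,[2,50,98],axis=0).round(4) if len(b) else '')
"
```

```text
wrist 2869 [[-1.070e-02 -4.300e-02  2.215e-01]
 [-7.300e-03  3.300e-03  2.278e-01]
 [-2.000e-04  4.360e-02  2.299e-01]]
scene 171 [[-0.0078 -0.0423  0.2207]
 [ 0.0003 -0.0007  0.2273]
 [ 0.0056  0.043   0.2329]]
```

View pics/wrist1.png

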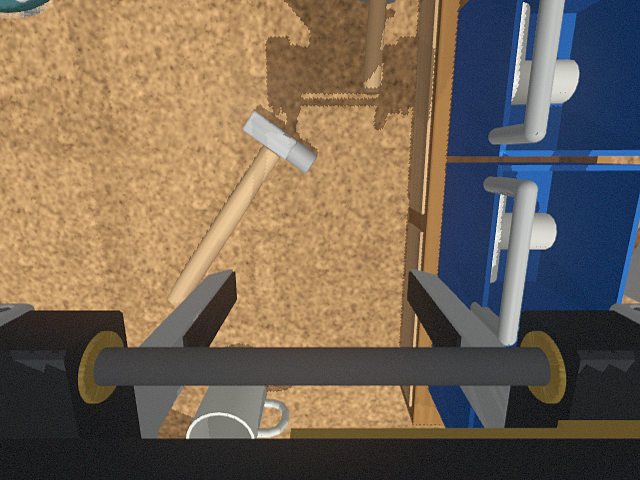

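The wrist view shows the middle bar along (515,190–340), just ahead of the right-hand (rear) finger and level with it. Next I slide under the rail, over the bar, then lower.

Emit:
{"name": "servo_tool", "arguments": {"series": "-1 0 2 -0.1 0; -1 0 4 -0.1 0; -1 0 6 -0.1 0; -1 0 8 -0.1 0; -1 0 9.4 -0.1 0; -1 0 9.4 -0.1 0; -1 0 9.4 -0.1 0"}}

```text
time: 2.45
tool_pos: [0.5459, -0.0848, 0.2394]
ee_rot: [-3.141, -0.0, 2.053]
wrist_force: [0.2, 0.4, 1.2]
width: 0.0941
```

Emit:
{"name": "servo_tool", "arguments": {"series": "-1 0 0 1 0; -1 0 0 2 0; -1 0 0 3.2 0; -1 0 0 3.2 0; -1 0 0 3.2 0"}}

```text
time: 2.87
tool_pos: [0.5451, -0.0866, 0.2055]
ee_rot: [-3.139, -0.002, 2.049]
wrist_force: [-0.1, 0.5, 0.4]
width: 0.0943
```

```bash
python3 -c "
from h import *
B=np.array([-.002,0,.222])
c=[]
for a in [0,.15,.3,.45,.65,.68]:
    x=-.002-.14*np.sin(a);z=.082+.14*np.cos(a)
    c.append((rk(x-.043,0,z-.016),YAW+np.pi/2))
go(*c)"
```

```text
now [ 0.5451 -0.0866  0.2055] rack [-0.0366  0.001   0.2055] yaw 2.049 F [-0.1  0.5  0.4] w 0.0943 t 2.87
    [-0.1  -0.84 -0.05] turn -0.002
    [-0.11 -2.93  0.11] turn -0.002
    [-0.11 -4.98  0.58] turn -0.002
    [-0.12 -6.93  1.36] turn -0.002
    [-0.12 -9.31  2.82] turn -0.002
    [-0.12 -9.64  3.08] turn -0.002
```

Emit:
{"name": "servo_tool", "arguments": {"series": "-1 0 -0.8 0 0; -1 0 -1.8 0 0; -1 0 -2.9 0.1 0; -1 0 -3.9 0.35 0; -1 0 -5 0.6 0; -1 0 -6 1 0; -1 0 -6.9 1.35 0; -1 0 -7.7 1.8 0; -1 0 -8.5 2.3 0; -1 0 -9.3 2.8 0; -1 0 -9.3 2.8 0; -1 0 -9.3 2.8 0"}}

```text
time: 3.87
tool_pos: [0.4634, -0.1295, 0.1788]
ee_rot: [-3.141, -0.001, 2.049]
wrist_force: [-0.6, 0.4, -0.2]
width: 0.094
```

```bash
python3 -c "
from h import *
go()
shot('scene','scene2');a=cv2.imread('pics/scene2.png')[150:370,130:430];cv2.imwrite('pics/c2.png',cv2.resize(a,None,fx=2.6,fy=2.6,interpolation=3))"
```

```text
now [ 0.4634 -0.1295  0.1788] rack [-0.1288  0.0007  0.1788] yaw 2.049 F [-0.6  0.4 -0.2] w 0.094 t 3.87
```

View pics/c2.png

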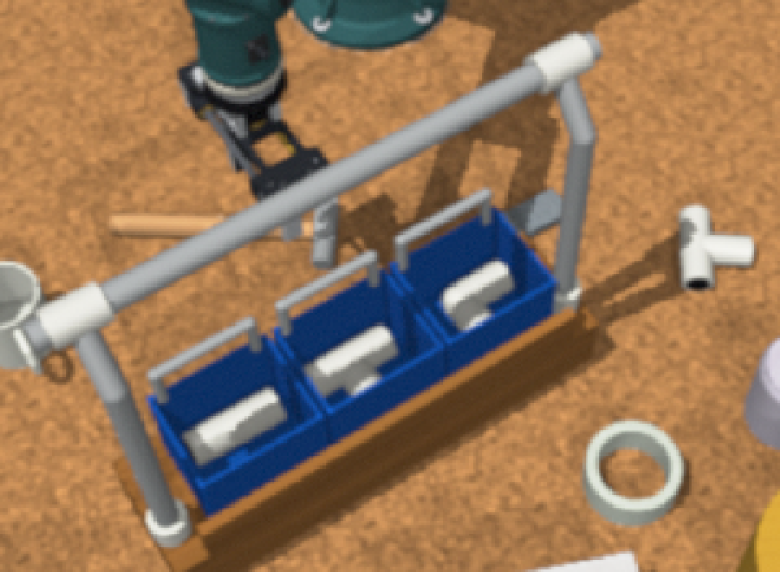

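The crop shows the middle bin (around (340,350)) still essentially shut. I'll measure the bar.

```bash
python3 -c "
from h import *
for f in ['scene0','scene1','scene2']:
    P=cloud(f).reshape(-1,3);L=np.c_[(P[:,:2]-O)@xh,(P[:,:2]-O)@yh,P[:,2]]
    for y0 in (.136,0,-.136):
        b=L[(abs(L[:,0]+.02)<.05)&(abs(L[:,1]-y0)<.045)&(L[:,2]>.205)&(L[:,2]<.245)];print(f,y0,len(b),np.percentile(b,[2,50,98],axis=0).round(4).tolist() if len(b) else '')
shot('wrist','wrist2')
P=cloud('wrist2').reshape(-1,3);L=np.c_[(P[:,:2]-O)@xh,(P[:,:2]-O)@yh,P[:,2]]
b=L[(abs(L[:,0]+.04)<.07)&(abs(L[:,1])<.045)&(L[:,2]>.2)&(L[:,2]<.245)];print(len(b),np.percentile(b,[2,50,98],axis=0).round(4).tolist())
"
```

```text
scene0 0.136 162 [[-0.0073, 0.0925, 0.2131], [0.0007, 0.136, 0.2275], [0.0058, 0.1801, 0.2338]]
scene0 0 179 [[-0.0065, -0.0441, 0.215], [0.0007, -0.001, 0.2274], [0.0052, 0.0443, 0.2338]]
scene0 -0.136 190 [[-0.0071, -0.1796, 0.2192], [0.0005, -0.1372, 0.2271], [0.0051, -0.0934, 0.233]]
scene1 0.136 162 [[-0.0064, 0.092, 0.2121], [0.0009, 0.1361, 0.2277], [0.0055, 0.1788, 0.2337]]
scene1 0 173 [[-0.0078, -0.0427, 0.2196], [0.0003, -0.0007, 0.2273], [0.0056, 0.0435, 0.2329]]
scene1 -0.136 189 [[-0.0069, -0.1794, 0.2172], [0.0002, -0.1378, 0.2272], [0.0052, -0.0944, 0.2325]]
scene2 0.136 159 [[-0.007, 0.093, 0.2098], [0.0003, 0.1369, 0.2273], [0.0051, 0.1792, 0.2332]]
scene2 0 212 [[-0.0692, -0.0425, 0.2132], [-0.0005, 0.0008, 0.2277], [0.0052, 0.0433, 0.2397]]
scene2 -0.136 191 [[-0.0071, -0.1795, 0.2196], [0.0004, -0.1369, 0.2272], [0.0048, -0.0928, 0.2327]]
4810 [[-0.0822, -0.0049, 0.2059], [-0.0097, 0.0111, 0.2276], [-0.0012, 0.0442, 0.2434]]
```

View pics/wrist2.png

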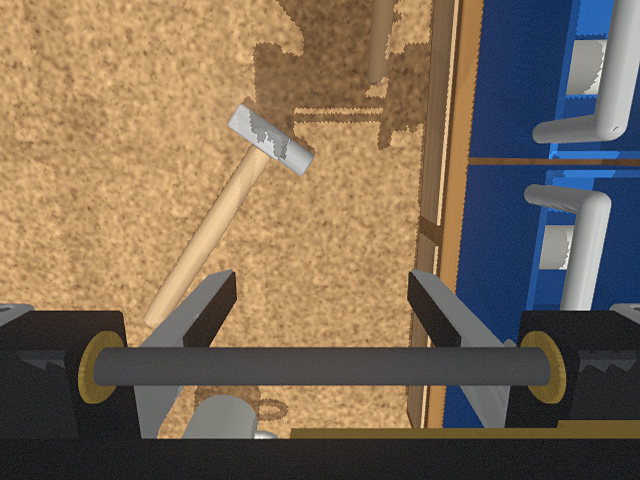

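The bar has not moved. I'll repeat in smaller steps and look while the finger is lowered.

Emit:
{"name": "servo_tool", "arguments": {"series": "-1 0 0 -3 0; -1 0 0 -6 0; -1 0 0 -6 0; -1 0 3 -6 0; -1 0 6 -6 0; -1 0 8 -6 0; -1 0 9.4 -6 0; -1 0 9.4 -6 0; -1 0 9.4 -6 0; -1 0 9.4 -4 0; -1 0 9.4 -2.8 0; -1 0 9.4 -2.8 0; -1 0 9.4 -2.8 0"}}

```text
time: 5.05
tool_pos: [0.5461, -0.0863, 0.2063]
ee_rot: [-3.14, -0.002, 2.049]
wrist_force: [0.8, -0.2, 0.2]
width: 0.0943
```

```bash
python3 -c "
from h import *
go()
shot('scene','scene3');shot('wrist','wrist3')
a=cv2.imread('pics/scene3.png')[210:310,200:340];a=cv2.resize(a,(560,400),interpolation=3)
b=cv2.imread('pics/wrist3.png')
cv2.imwrite('pics/c3.png',np.vstack([a,cv2.resize(b[220:],(560,200))]))"
```

```text
now [ 0.5461 -0.0863  0.2063] rack [-0.0355  0.0008  0.2063] yaw 2.049 F [ 0.8 -0.2  0.2] w 0.0943 t 5.05
```

View pics/c3.png

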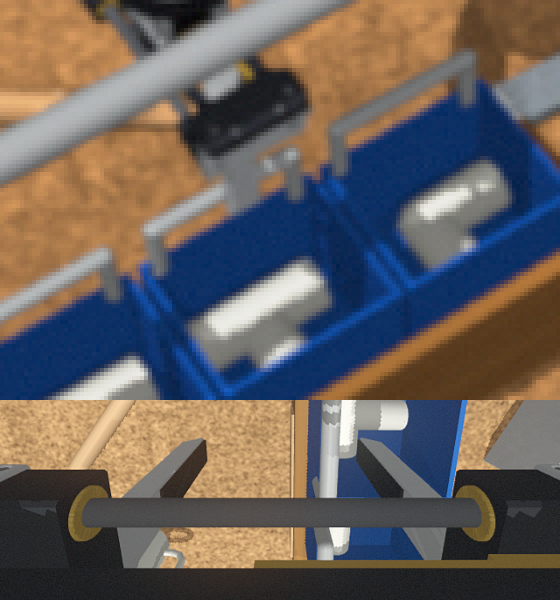

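The finger is clearly behind the bar (crop, (245,185)). I'll pull gently and watch the force.

Emit:
{"name": "servo_tool", "arguments": {"series": "-1 0 -0.5 0 0; -1 0 -1 0 0; -1 0 -1.4 0 0; -1 0 -1.8 0 0; -1 0 -1.8 0 0"}}

```text
time: 5.57
tool_pos: [0.5307, -0.0949, 0.2078]
ee_rot: [3.141, 0.001, 2.049]
wrist_force: [-0.0, -0.1, 0.2]
width: 0.094
```

```bash
cat > bar.py <<'E'
from h import *
import sys
go();n=sys.argv[1];shot('wrist',n)
P=cloud(n).reshape(-1,3);L=np.c_[(P[:,:2]-O)@xh,(P[:,:2]-O)@yh,P[:,2]]
b=L[(L[:,0]>-.12)&(L[:,0]<.03)&(L[:,1]>.016)&(L[:,1]<.045)&(L[:,2]>.185)&(L[:,2]<.235)]
print(len(b),np.percentile(b,[2,50,98],axis=0).round(4).tolist() if len(b) else '')
E
python3 bar.py w4
```

```text
now [ 0.5307 -0.0949  0.2078] rack [-0.0531  0.0003  0.2078] yaw 2.049 F [-0.  -0.1  0.2] w 0.094 t 5.57
1465 [[-0.0103, 0.0167, 0.1868], [-0.0055, 0.0306, 0.2276], [0.0006, 0.0445, 0.2299]]
```

```bash
python3 -c "
from h import *
shot('scene','scene4')
a=cv2.imread('pics/scene4.png')[210:310,200:340];a=cv2.resize(a,(560,400),interpolation=3)
b=cv2.imread('pics/w4.png')
cv2.imwrite('pics/c4.png',np.vstack([a,cv2.resize(b[220:],(560,200))]))
for n in ['scene3','scene4','w4','wrist3']:
    P=cloud(n).reshape(-1,3);o=robot.get_obs();T=rk(-.0355,.0008,.2063) if '3' in n else o['tool_pos']
    Q=(P-T)@R.from_euler('xyz',o['ee_rot']).as_matrix()
    for lo in (.01,.0,-.01,-.02,-.04):
        k=Q[(abs(Q[:,0])<.012)&(Q[:,1]>.03)&(Q[:,1]<.075)&(Q[:,2]<lo)&(Q[:,2]>lo-.01)]
        print(n,lo,len(k),np.percentile(k[:,1],[3,25,50,75,97]).round(4) if len(k) else '')
"
```

```text
scene3 0.01 0 
scene3 0.0 0 
scene3 -0.01 4 [0.0367 0.0379 0.0385 0.0387 0.0389]
scene3 -0.02 17 [0.0305 0.0329 0.0358 0.0405 0.0566]
scene3 -0.04 16 [0.0522 0.0593 0.0606 0.0612 0.0625]
scene4 0.01 0 
scene4 0.0 0 
scene4 -0.01 23 [0.0467 0.0523 0.0551 0.056  0.0572]
scene4 -0.02 5 [0.0501 0.0525 0.0539 0.0554 0.0574]
scene4 -0.04 15 [0.0541 0.0587 0.0597 0.0611 0.0622]
w4 0.01 0 
w4 0.0 0 
w4 -0.01 263 [0.0422 0.0426 0.0432 0.0441 0.0528]
w4 -0.02 375 [0.0439 0.0454 0.0459 0.0471 0.0515]
w4 -0.04 389 [0.0456 0.0459 0.0463 0.0511 0.0566]
wrist3 0.01 0 
wrist3 0.0 0 
wrist3 -0.01 45 [0.0358 0.0362 0.0363 0.0366 0.037 ]
wrist3 -0.02 529 [0.0302 0.0318 0.0337 0.0359 0.0499]
wrist3 -0.04 376 [0.0466 0.0469 0.0473 0.0521 0.0577]
```

View pics/c4.png

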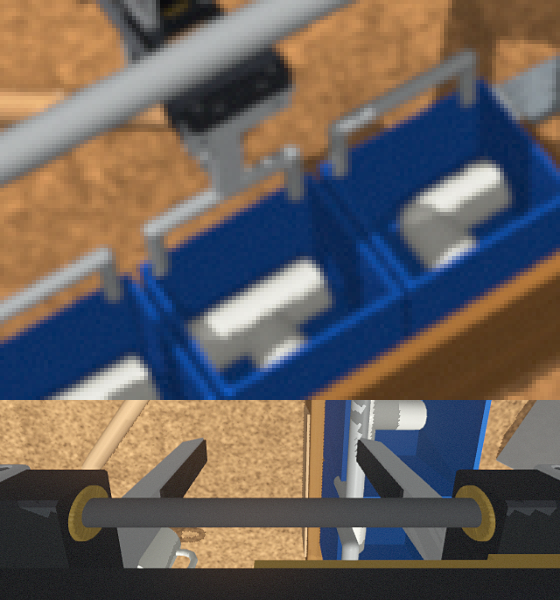

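```bash
python3 -c "
from h import *
o=robot.get_obs();Rt=R.from_euler('xyz',o['ee_rot']).as_matrix()
for n,T in [('wrist1',[.4627,-.1309,.237]),('wrist2',[.4634,-.1295,.1788])]:
    Q=(cloud(n).reshape(-1,3)-T)@Rt
    for s in (1,-1):
        k=Q[(abs(Q[:,0])<.02)&(s*Q[:,1]>.035)&(s*Q[:,1]<.065)&(Q[:,2]<.03)&(Q[:,2]>-.07)]
        h=np.histogram(k[:,2],np.arange(-.07,.031,.005));print(n,s,h[0],k[:,2].max(), k[k[:,2]>-.03].min(0).round(3),k[k[:,2]>-.03].max(0).round(3))
print(h[1].round(3))
"
```

```text
wrist1 1 [296 271 250 218 207 181 173 154 121  36   0   0   0   0   0   0   0   0
   0   0] -0.021856411081682393 [-0.007  0.046 -0.03 ] [ 0.01   0.057 -0.022]
wrist1 -1 [304 261 242 221 205 181 172 153 119  32   0   0   0   0   0   0   0   0
   0   0] -0.02228072253236854 [-0.007 -0.057 -0.03 ] [ 0.011 -0.047 -0.022]
wrist2 1 [292 259 256 212 196 190 168 145 123  26   0   0   0   0   0   0   0   0
   0   0] -0.02317082604308506 [-0.007  0.047 -0.03 ] [ 0.011  0.056 -0.023]
wrist2 -1 [292 265 250 224 189 188 170 152 112  31   0   0   0   0   0   0   0   0
   0   0] -0.02273643587304806 [-0.008 -0.056 -0.03 ] [ 0.01  -0.047 -0.023]
[-0.07  -0.065 -0.06  -0.055 -0.05  -0.045 -0.04  -0.035 -0.03  -0.025
 -0.02  -0.015 -0.01  -0.005  0.     0.005  0.01   0.015  0.02   0.025
  0.03 ]
```

The fingertips really end 22 mm above the reported TCP: both cameras agree, and so does the body bottom. So the finger passed over the bar. From here I apply that 22 mm offset.

Emit:
{"name": "servo_tool", "arguments": {"series": "-1 0 0 -0.8 0; -1 0 1 -0.8 0; -1 0 1.8 -0.8 0; -1 0 1.8 -0.8 0; -1 0 1.8 1 0; -1 0 1.8 2.5 0; -1 0 1.8 2.5 0; -1 0 1.8 2.5 0"}}

```text
time: 6.33
tool_pos: [0.5468, -0.0857, 0.181]
ee_rot: [-3.139, -0.002, 2.05]
wrist_force: [0.6, 0.0, 0.5]
width: 0.0941
```

Emit:
{"name": "servo_tool", "arguments": {"series": "-1 0 -0.8 0 0; -1 0 -1.8 0 0; -1 0 -1.8 0 0"}}

```text
time: 6.58
tool_pos: [0.5306, -0.0951, 0.1834]
ee_rot: [3.14, 0.001, 2.049]
wrist_force: [0.3, 0.4, -0.3]
width: 0.0939
```

```bash
python3 bar.py w5
```

```text
now [ 0.5306 -0.0951  0.1834] rack [-0.0533  0.0002  0.1834] yaw 2.049 F [ 0.3  0.4 -0.3] w 0.0939 t 6.58
1645 [[-0.019, 0.0166, 0.1871], [-0.0141, 0.0307, 0.2277], [-0.0081, 0.0444, 0.2296]]
```

Emit:
{"name": "servo_tool", "arguments": {"series": "-1 0 -0.9 0.1 0; -1 0 -1.8 0.3 0; -1 0 -2.8 0.5 0; -1 0 -3.8 0.8 0; -1 0 -4.8 1.2 0; -1 0 -5.7 1.7 0; -1 0 -6.4 2.1 0; -1 0 -7 2.5 0; -1 0 -7.6 2.9 0; -1 0 -7.6 2.9 0; -1 0 -7.6 2.9 0"}}

```text
time: 7.55
tool_pos: [0.4624, -0.1297, 0.1522]
ee_rot: [-3.139, -0.002, 2.049]
wrist_force: [-0.2, -0.7, 0.5]
width: 0.0936
```

```bash
sed -i 's/>-.12)/>-.15)/;s/>.185)/>.165)/' bar.py; python3 bar.py w6
```

```text
now [ 0.4624 -0.1297  0.1522] rack [-0.1298  0.001   0.1522] yaw 2.049 F [-0.2 -0.7  0.5] w 0.0936 t 7.55
2118 [[-0.0954, 0.0167, 0.1658], [-0.089, 0.0308, 0.2], [-0.0644, 0.0445, 0.2024]]
```

Bar now at x=-0.088, about 0.65 rad: fully open. Next I retreat upward and go to the tee, passing wide of the rail end.

Emit:
{"name": "servo_tool", "arguments": {"series": "-1 0 0.3 0 0; -1 0 0.3 -3 0; -1 0 0.3 -7 0; -1 0 0.3 -9 0; -1 0 0.3 -9 0; -1 0 0.3 -9 0"}}

```text
time: 8.1
tool_pos: [0.4673, -0.1282, 0.2445]
ee_rot: [3.14, 0.002, 2.05]
wrist_force: [-0.2, -0.1, -1.1]
width: 0.094
```

```bash
python3 -c "
from h import *
go((np.array([.33,.2,.22]),1.72),(np.array([.46,.388,.14]),1.405))"
```

```text
now [ 0.4673 -0.1282  0.2445] rack [-0.1248  0.      0.2445] yaw 2.05 F [-0.2 -0.1 -1.1] w 0.094 t 8.1
    [35.46  2.95  2.38] turn 0.33
    [46.16 23.14 10.39] turn 0.645
```

Emit:
{"name": "servo_tool", "arguments": {"series": "-1 35.5 3 2.4 0.33; -1 35.5 3 2.4 0.33; -1 35.5 3 2.4 0.33; -1 35.5 3 2.4 0.33; -1 35.5 3 2.4 0.33; -1 35.5 3 2.4 0.33; -1 35.5 3 2.4 0.33; -1 35.5 3 2.4 0.33; -1 35.5 3 2.4 0.33; -1 46.2 23.1 10.4 0.645; -1 46.2 23.1 10.4 0.645; -1 46.2 23.1 10.4 0.645; -1 46.2 23.1 10.4 0.645; -1 46.2 23.1 10.4 0.645; -1 46.2 23.1 10.4 0.645; -1 46.2 23.1 10.4 0.645; -1 46.2 23.1 10.4 0.645; -1 46.2 23.1 10.4 0.645"}}

```text
time: 9.6
tool_pos: [0.4575, 0.3876, 0.1376]
ee_rot: [-3.139, 0.003, 1.405]
wrist_force: [0.0, 0.8, 0.1]
width: 0.0937
```

```bash
cat > tee.py <<'E'
from h import *
from scipy.optimize import minimize
def fit(n,c=(.455,.355)):
    P=cloud(n);X=P[(np.linalg.norm(P[...,:2]-c,axis=-1)<.1)&(P[...,2]>.012)&(P[...,2]<.045)]
    def cost(q):
        ca,sa=np.cos(q[2]),np.sin(q[2]);d=X[:,:2]-q[:2];lx=d@[ca,sa];ly=d@[-sa,ca]
        d1=np.hypot(np.maximum(abs(lx)-.048,0),np.maximum(abs(ly)-.018,0))
        d2=np.hypot(np.maximum(abs(lx)-.018,0),np.maximum(np.maximum(-ly,ly-.062),0))
        return np.minimum(d1,d2).clip(0,.03).mean()*1e3
    b=min((minimize(cost,[*X.mean(0)[:2],a],method='Nelder-Mead') for a in (-.5,-.16,.2)),key=lambda r:r.fun)
    print(n,len(X),b.x.round(4),b.fun,'ztop',np.percentile(X[:,2],99));return b.x
if __name__=='__main__':
    shot('wrist','w7');q=fit('w7')
    a=q[2]+np.pi/2;g=q[:2]+.043*np.array([np.cos(a),np.sin(a)])
    print(g,a);go((np.r_[g,.14],a),(np.r_[g,-.016],a))
    img=cv2.imread('pics/w7.png')
    for lx,ly in [(-.048,0),(.048,0),(0,.062),(0,0)]:
        u=proj('w7',np.r_[q[0]+lx*np.cos(q[2])-ly*np.sin(q[2]),q[1]+lx*np.sin(q[2])+ly*np.cos(q[2]),.018]);cv2.circle(img,(int(u[0]),int(u[1])),4,(0,0,255),-1)
    cv2.imwrite('pics/v7.png',img)
E
python3 tee.py
```

```text
w7 5495 [ 0.4491  0.3433 -0.155 ] 0.0006285231894193813 ztop 0.037747485286899696
[0.45578559 0.38575668] 1.4157828119136795
now [0.4579 0.3875 0.1391] rack [0.105  0.4619 0.1391] yaw 1.405 F [0.1 0.2 0.1] w 0.0934 t 9.65
    [-0.21 -0.17 -0.09] turn -0.011
    [-0.2  -0.17 15.51] turn -0.011
```

View pics/v7.png

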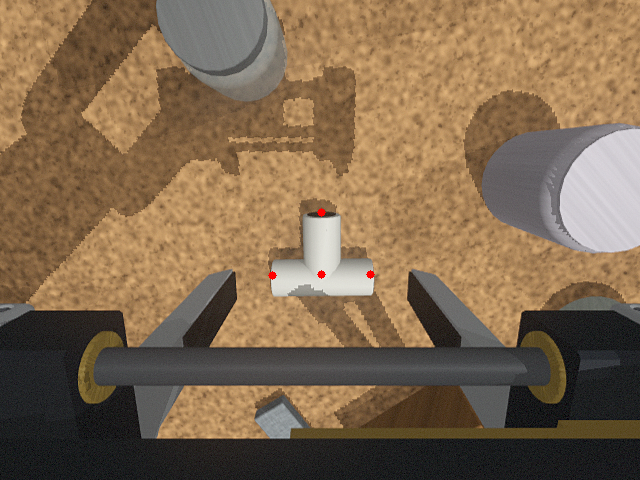

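The fit's red dots lie on the tee's ends and crossing ((272,275), (370,274), (321,212)). Next I lower and grip.

Emit:
{"name": "servo_tool", "arguments": {"series": "-1 -0.2 -0.15 4 -0.01; -1 -0.2 -0.15 8 -0.01; -1 -0.2 -0.15 12 -0.01; -1 -0.2 -0.15 14.5 -0.01; -1 -0.2 -0.15 15.5 -0.01; -1 -0.2 -0.15 15.5 -0.01; -1 -0.2 -0.15 15.5 -0.01; 1 -0.2 -0.15 15.5 -0.01; 1 -0.2 -0.15 15.5 -0.01; 1 -0.2 -0.15 15.5 -0.01; 1 -0.2 -0.15 15.5 -0.01; 1 -0.2 -0.15 15.5 -0.01; 1 -0.2 -0.15 15.5 -0.01; 1 -0.2 -0.15 15.5 -0.01; 1 -0.2 -0.15 15.5 -0.01; 1 -0.2 -0.15 15.5 -0.01"}}

```text
time: 10.98
tool_pos: [0.4567, 0.3867, -0.0159]
ee_rot: [-3.141, 0.0, 1.415]
wrist_force: [0.2, 0.2, -0.2]
width: 0.0371
```

Emit:
{"name": "servo_tool", "arguments": {"series": "1 0 0 -3 0; 1 0 0 -7 0; 1 0 0 -11 0; 1 0 0 -15 0; 1 0 0 -19 0; 1 0 0 -23 0; 1 0 0 -26 0; 1 0 0 -26 0; 1 0 0 -26 0"}}

```text
time: 11.73
tool_pos: [0.4577, 0.3874, 0.247]
ee_rot: [3.138, -0.004, 1.415]
wrist_force: [-1.1, -0.6, -1.6]
width: 0.0353
```

```bash
python3 -c "
from h import *
go((np.array([.33,.2,.25]),2.4),(rk(-.14,0,.25),YAW+np.pi))
shot('wrist','w8');o=robot.get_obs();Rt=R.from_euler('xyz',o['ee_rot']).as_matrix()
Q=(cloud('w8').reshape(-1,3)-o['tool_pos'])@Rt
k=Q[(abs(Q[:,1])<.06)&(abs(Q[:,0])<.1)&(abs(Q[:,2]+.03)<.03)];print(np.percentile(k,[1,50,99],axis=0).round(3))
m=k[abs(k[:,1])<.012];print('branch/mid',np.percentile(m,[1,50,99],axis=0).round(3))
h,e=np.histogram(m[:,0],20);print(h,e.round(3))
"
```

```text
now [0.4577 0.3874 0.247 ] rack [0.1047 0.4618 0.247 ] yaw 1.415 F [-1.1 -0.6 -1.6] w 0.0353 t 11.73
    [-20.49  -9.7   -0.41] turn -0.985
    [-51.68   7.74  -0.47] turn -2.207
[[-0.055 -0.028 -0.059]
 [-0.001 -0.    -0.052]
 [ 0.019  0.027 -0.029]]
branch/mid [[-0.054 -0.012 -0.056]
 [-0.    -0.    -0.053]
 [ 0.019  0.012 -0.027]]
[ 174  188  293  238    0    0    0    0    5  213  331  344  339  347
  358  355  381  379  386 1153] [-0.056 -0.052 -0.048 -0.045 -0.041 -0.037 -0.033 -0.03  -0.026 -0.022
 -0.018 -0.015 -0.011 -0.007 -0.003  0.     0.004  0.008  0.012  0.015
  0.019]
```

Tee held (35 mm opening); its branch tip is 19 mm ahead of the TCP and its underside 17 mm above the reported TCP. Next I carry it to the bin, again around the rail end.

Emit:
{"name": "servo_tool", "arguments": {"series": "1 -20.5 -9.7 -0.4 -0.98; 1 -20.5 -9.7 -0.4 -0.98; 1 -20.5 -9.7 -0.4 -0.98; 1 -20.5 -9.7 -0.4 -0.98; 1 -20.5 -9.7 -0.4 -0.98; 1 -20.5 -9.7 -0.4 -0.98; 1 -20.5 -9.7 -0.4 -0.98; 1 -20.5 -9.7 -0.4 -0.98; 1 -51.7 7.7 -0.4 -2.2; 1 -51.7 7.7 -0.4 -2.2; 1 -51.7 7.7 -0.4 -2.2; 1 -51.7 7.7 -0.4 -2.2; 1 -51.7 7.7 -0.4 -2.2; 1 -51.7 7.7 -0.4 -2.2; 1 -51.7 7.7 -0.4 -2.2; 1 -51.7 7.7 -0.4 -2.2; 1 -51.7 7.7 -0.4 -2.2; 1 -51.7 7.7 -0.4 -2.2; 1 -51.7 7.7 -0.4 -2.2; 1 -51.7 7.7 -0.4 -2.2"}}

```text
time: 13.45
tool_pos: [0.4516, -0.1385, 0.2437]
ee_rot: [3.136, -0.006, -2.668]
wrist_force: [0.2, 0.5, -1.4]
width: 0.0354
```

```bash
cat > m9.py <<'E'
from h import *
go((rk(-.13,0,.25),YAW+np.pi),(rk(-.053,0,.25),YAW+np.pi))
for n in ['wrist','top','scene']:
    shot(n,n[0]+'9');P=cloud(n[0]+'9').reshape(-1,3);L=np.c_[(P[:,:2]-O)@xh,(P[:,:2]-O)@yh,P[:,2]]
    img=cv2.imread(f'pics/{n[0]}9.png').reshape(-1,3).astype(int);blue=(img[:,0]>img[:,2]+40)
    k=L[blue&(abs(L[:,1])<.05)&(L[:,0]>-.11)&(L[:,0]<.06)&(L[:,2]>.13)]
    h=[(round(x,3),k[abs(k[:,0]-x)<.004][:,2].max().round(3),int((abs(k[:,0]-x)<.004).sum())) for x in np.arange(-.1,.06,.008) if (abs(k[:,0]-x)<.004).sum()>3];print(n,h)
    b=L[blue&(L[:,2]>.14)&(L[:,2]<.2)&(L[:,0]<-.02)];print('y',np.percentile(b[:,1],[1,99]) if len(b) else '')
E
python3 m9.py
```

```text
now [ 0.4516 -0.1385  0.2437] rack [-0.1435 -0.0019  0.2437] yaw -2.668 F [ 0.2  0.5 -1.4] w 0.0354 t 13.45
    [-1.34  0.2  -0.64] turn -0.006
    [-9.04  0.25 -0.68] turn -0.006
wrist [(np.float64(-0.068), np.float64(0.17), 26), (np.float64(-0.06), np.float64(0.165), 26), (np.float64(-0.052), np.float64(0.155), 27), (np.float64(-0.044), np.float64(0.144), 17), (np.float64(0.044), np.float64(0.132), 88), (np.float64(0.052), np.float64(0.139), 628)]
y [-0.03845955  0.03580575]
top [(np.float64(-0.068), np.float64(0.173), 7), (np.float64(-0.06), np.float64(0.172), 43), (np.float64(-0.052), np.float64(0.17), 45), (np.float64(-0.044), np.float64(0.159), 54), (np.float64(-0.036), np.float64(0.143), 48), (np.float64(0.02), np.float64(0.237), 59), (np.float64(0.028), np.float64(0.233), 61), (np.float64(0.036), np.float64(0.221), 58), (np.float64(0.044), np.float64(0.433), 58), (np.float64(0.052), np.float64(0.204), 52)]
y [-0.71699869  0.06200723]
scene [(np.float64(-0.1), np.float64(0.664), 112), (np.float64(-0.092), np.float64(0.664), 78), (np.float64(-0.084), np.float64(0.66), 64), (np.float64(-0.076), np.float64(0.656), 27), (np.float64(-0.068), np.float64(0.171), 26), (np.float64(-0.06), np.float64(0.175), 155), (np.float64(-0.052), np.float64(0.176), 172), (np.float64(-0.044), np.float64(0.158), 157), (np.float64(-0.036), np.float64(0.145), 47), (np.float64(0.012), np.float64(0.231), 12), (np.float64(0.02), np.float64(0.238), 160), (np.float64(0.028), np.float64(0.23), 189), (np.float64(0.036), np.float64(0.224), 190), (np.float64(0.044), np.float64(0.211), 192), (np.float64(0.052), np.float64(0.202), 184)]
y [-0.60310641  0.35643638]
```

Emit:
{"name": "servo_tool", "arguments": {"series": "1 -3 0.2 -0.7 0; 1 -6 0.2 -0.7 0; 1 -9 0.2 -0.7 0; 1 -9 0.2 -0.7 0; 1 -9 0.2 -0.7 0; 1 -9 0.2 1.5 0; 1 -9 0.2 3.5 0; 1 -9 0.2 5.5 0; 1 -9 0.2 7 0; 1 -9 0.2 7.8 0; 1 -9 0.2 7.8 0; 1 -9 0.2 7.8 0"}}

```text
time: 14.6
tool_pos: [0.5311, -0.0933, 0.1705]
ee_rot: [3.142, -0.0, -2.669]
wrist_force: [-0.0, 0.0, -0.9]
width: 0.0352
```

```bash
python3 -c "
from h import *
go((rk(-.053,0,.157),YAW+np.pi))
shot('scene','s10');shot('wrist','w10')
a=cv2.imread('pics/s10.png')[180:320,180:350];a=cv2.resize(a,(680,560),interpolation=3)
cv2.imwrite('pics/v10.png',a)"
```

```text
now [ 0.5311 -0.0933  0.1705] rack [-0.0521  0.0016  0.1705] yaw -2.669 F [-0.   0.  -0.9] w 0.0352 t 14.6
    [ 0.09 -0.16  1.35] turn -0.007
```

View pics/v10.png

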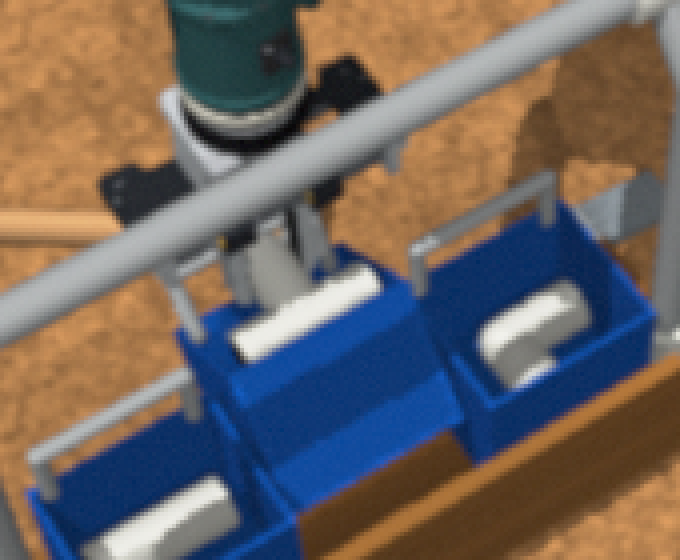

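The crop shows the middle bin wide open with the tee entering its mouth ((305,310), run at the back), neighbours untouched. I lower a little and release with the fingers part open.

Emit:
{"name": "servo_tool", "arguments": {"series": "1 0 -0.1 0.7 0; 1 0 -0.1 1.3 0; 1 0 -0.1 1.3 0; 1 0 -0.1 1.3 0; 0 0 -0.1 1.3 0; -0.1 0 -0.1 1.3 0; -0.1 0 -0.1 1.3 0; -0.1 0 -0.1 1.3 0; -0.1 0 -0.1 1.3 0; -0.1 0 -0.1 1.3 0; -0.1 0 -0.1 1.3 0; -0.1 0 -0.1 -2 0; -0.1 0 -0.1 -6 0; -0.1 0 -0.1 -6 0"}}

```text
time: 15.87
tool_pos: [0.5352, -0.095, 0.2388]
ee_rot: [-3.132, 0.01, -2.668]
wrist_force: [-0.2, -0.5, 2.6]
width: 0.0517
```

```bash
python3 -c "
from h import *
go((rk(-.14,0,.23),YAW+np.pi))
shot('scene','s11');shot('wrist','w11')
a=cv2.imread('pics/s11.png')[180:320,180:350];a=cv2.resize(a,(510,420),interpolation=3)
b=cv2.resize(cv2.imread('pics/w11.png'),(280,210))
b=np.vstack([b,np.zeros((210,280,3),np.uint8)])
cv2.imwrite('pics/v11.png',np.hstack([a,b]))"
```

```text
now [ 0.5352 -0.095   0.2388] rack [-0.0492 -0.0018  0.2388] yaw -2.668 F [-0.2 -0.5  2.6] w 0.0517 t 15.87
    [9.09 0.13 0.79] turn -0.007
```

View pics/v11.png

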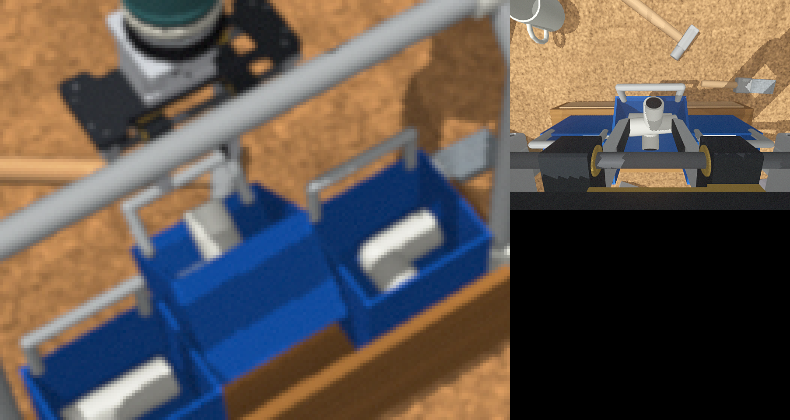

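The tee has dropped inside with its branch leaning up at the front; the fingers are clear. I retreat, turn the jaws along the rack's x, open them, and use the rear finger's back to push the bar shut from below the rail.

Emit:
{"name": "servo_tool", "arguments": {"series": "-0.1 0 0 -1.5 0; -0.1 4 0 -1.5 0; -0.1 8 0 -1.5 0; -0.1 12 0.1 -1.5 0; -0.5 15 0.1 -1.5 0.12; -1 15 0.1 -1.5 0.24; -1 15 0.1 -1.5 0.36; -1 15 0.1 -1.5 0.48; -1 15 0.1 -1.5 0.6; -1 15 0.1 -1.5 0.72; -1 15 0.1 -1.5 0.84; -1 15 0.1 -1.5 0.96; -1 15 0.1 -1.5 1.08; -1 15 0.1 -1.5 1.2; -1 15 0.1 -1.5 1.32; -1 15 0.1 -1.5 1.44; -1 15 0.1 -1.5 1.56; -1 15 0.1 -1.5 1.56; -1 15 0.1 -1.5 1.56; -1 15 0.1 -1.5 1.56"}}

```text
time: 17.63
tool_pos: [0.3979, -0.1614, 0.2443]
ee_rot: [-3.141, -0.001, 2.057]
wrist_force: [-0.8, -1.3, 0.7]
width: 0.0941
```

```bash
python3 -c "
from h import *
y=YAW+np.pi/2
go((rk(-.18,0,.16),y),(rk(-.155,0,.16),y),(rk(-.068,0,.16),y))
shot('scene','s12');P=cloud('s12').reshape(-1,3);L=np.c_[(P[:,:2]-O)@xh,(P[:,:2]-O)@yh,P[:,2]]
img=cv2.imread('pics/s12.png').reshape(-1,3).astype(int);w=(img.max(1)-img.min(1)<30)&(img.min(1)>110)
k=L[w&(abs(L[:,1])<.042)&(L[:,0]>-.075)&(L[:,0]<.05)&(L[:,2]>.12)&(L[:,2]<.3)];print(len(k),np.percentile(k,[1,50,99],axis=0).round(3))
"
```

```text
now [ 0.3979 -0.1614  0.2443] rack [-0.2017  0.0027  0.2443] yaw 2.057 F [-0.8 -1.3  0.7] w 0.0941 t 17.63
    [-0.29  2.18  8.43] turn 0.007
    [-0.31  4.68  8.43] turn 0.007
    [-0.37 13.38  8.42] turn 0.007
234 [[-0.059 -0.014  0.152]
 [-0.035 -0.     0.187]
 [-0.014  0.019  0.204]]
```

Emit:
{"name": "servo_tool", "arguments": {"series": "-1 -0.3 0 4 0; -1 -0.3 0 8.4 0; -1 -0.3 0 8.4 0; -1 -0.3 2 8.4 0; -1 -0.3 4 8.4 0; -1 -0.3 4.8 8.4 0; -1 -0.3 5.6 8.4 0; -1 -0.3 6.4 8.4 0; -1 -0.3 7.2 8.4 0; -1 -0.3 8 8.4 0; -1 -0.3 8.7 8.4 0; -1 -0.3 9.4 8.4 0; -1 -0.3 10.1 8.4 0; -1 -0.3 10.8 8.4 0; -1 -0.3 11.4 8.4 0; -1 -0.3 12 8.4 0; -1 -0.3 12 8.4 0; -1 -0.3 12 8.4 0"}}

```text
time: 19.18
tool_pos: [0.506, -0.108, 0.161]
ee_rot: [-3.141, -0.0, 2.055]
wrist_force: [0.2, 0.1, -0.4]
width: 0.0938
```

```bash
cat > bs.py <<'E'
from h import *
import sys
n=sys.argv[1]
go((rk(-.068,0,.16),YAW+np.pi/2))
shot('scene',n);P=cloud(n).reshape(-1,3);L=np.c_[(P[:,:2]-O)@xh,(P[:,:2]-O)@yh,P[:,2]]
for y0 in (.136,0,-.136):
    b=L[(L[:,0]>-.1)&(L[:,0]<.02)&(abs(abs(L[:,1]-y0)-.03)<.014)&(L[:,2]>.212)&(L[:,2]<.235)]
    print('bar',y0,len(b),np.percentile(b,[2,50,98],axis=0).round(4)[:,[0,2]].tolist() if len(b) else '')
img=cv2.imread(f'pics/{n}.png').reshape(-1,3).astype(int);w=(img.max(1)-img.min(1)<30)&(img.min(1)>110)
for y0 in (.136,0,-.136):
    k=L[w&(abs(L[:,1]-y0)<.055)&(L[:,0]>.006)&(L[:,0]<.1)&(L[:,2]>.06)&(L[:,2]<.3)];print('contents',y0,len(k),np.percentile(k,[1,50,99],axis=0).round(3).tolist() if len(k) else '')
E
python3 bs.py s13
```

```text
now [ 0.506 -0.108  0.161] rack [-0.0811  0.      0.161 ] yaw 2.055 F [ 0.2  0.1 -0.4] w 0.0938 t 19.18
    [-0.01  1.31  0.1 ] turn 0.005
bar 0.136 95 [[-0.0067, 0.2197], [0.0004, 0.2273], [0.005, 0.2316]]
bar 0 108 [[-0.0161, 0.2199], [-0.0089, 0.2278], [-0.0035, 0.2324]]
bar -0.136 117 [[-0.0065, 0.2201], [0.0008, 0.2271], [0.0052, 0.2328]]
contents 0.136 365 [[0.014, 0.115, 0.107], [0.037, 0.143, 0.121], [0.067, 0.188, 0.129]]
contents 0 627 [[0.011, -0.043, 0.121], [0.037, -0.002, 0.162], [0.056, 0.05, 0.207]]
contents -0.136 459 [[0.011, -0.178, 0.108], [0.033, -0.133, 0.12], [0.045, -0.086, 0.129]]
```

Emit:
{"name": "servo_tool", "arguments": {"series": "-1 0 0.5 0 0; -1 0 0.9 0 0; -1 0 1.2 0 0; -1 0 1.4 0 0; -1 0 1.4 0 0; -1 0 1.4 0 0"}}

```text
time: 19.73
tool_pos: [0.5168, -0.1026, 0.1615]
ee_rot: [-3.138, -0.0, 2.054]
wrist_force: [-5.1, -2.5, 2.7]
width: 0.0937
```

```bash
python3 bs.py s14
```

```text
now [ 0.5168 -0.1026  0.1615] rack [-6.900e-02 -1.000e-04  1.615e-01] yaw 2.054 F [-5.1 -2.5  2.7] w 0.0937 t 19.73
    [0.01 0.1  0.15] turn 0.003
bar 0.136 100 [[-0.0062, 0.2221], [0.0007, 0.2273], [0.0061, 0.2323]]
bar 0 106 [[-0.0068, 0.2203], [0.0004, 0.2277], [0.0049, 0.2335]]
bar -0.136 117 [[-0.0077, 0.2199], [0.0004, 0.2272], [0.0048, 0.2327]]
contents 0.136 353 [[0.014, 0.115, 0.11], [0.037, 0.142, 0.122], [0.067, 0.188, 0.131]]
contents 0 734 [[0.007, -0.043, 0.115], [0.042, -0.004, 0.159], [0.067, 0.05, 0.294]]
contents -0.136 458 [[0.011, -0.178, 0.109], [0.032, -0.133, 0.121], [0.045, -0.087, 0.129]]
```

Bar level with its neighbours and resisting at the stop (6 N). One slight extra push, then I withdraw.

Emit:
{"name": "servo_tool", "arguments": {"series": "-1 0 0.2 0 0; -1 0 0.4 0 0; -1 0 0.4 0 0; -1 0 -1 0 0; -1 0 -4 0 0; -1 0 -8 0 0; -1 0 -12 0 0; -1 0 -14 -3 0; -1 0 -14 -7 0; -1 0 -14 -10 0; -1 0 -14 -10 0; -1 0 -14 -10 0; -1 0 -14 -10 0"}}

```text
time: 20.87
tool_pos: [0.3943, -0.1668, 0.2605]
ee_rot: [-3.141, -0.001, 2.055]
wrist_force: [0.0, 0.1, -1.0]
width: 0.0936
```

```bash
python3 bs.py s15; python3 -c "
from h import *
a=cv2.imread('pics/s15.png')[150:370,110:430];cv2.imwrite('pics/v15.png',cv2.resize(a,(800,550),interpolation=3))"
```

```text
now [ 0.3943 -0.1668  0.2605] rack [-0.2074 -0.0005  0.2605] yaw 2.055 F [ 0.   0.1 -1. ] w 0.0936 t 20.87
    [-0.02 13.94 10.05] turn 0.004
bar 0.136 95 [[-0.006, 0.2187], [0.0003, 0.227], [0.006, 0.2321]]
bar 0 107 [[-0.0069, 0.2199], [0.0003, 0.2276], [0.0063, 0.233]]
bar -0.136 119 [[-0.0077, 0.2206], [0.0002, 0.2266], [0.0044, 0.2329]]
contents 0.136 357 [[0.013, 0.116, 0.106], [0.036, 0.143, 0.121], [0.067, 0.188, 0.129]]
contents 0 694 [[0.008, -0.044, 0.114], [0.043, -0.003, 0.158], [0.066, 0.05, 0.206]]
contents -0.136 455 [[0.012, -0.178, 0.108], [0.032, -0.133, 0.12], [0.045, -0.087, 0.128]]
```

View pics/v15.png

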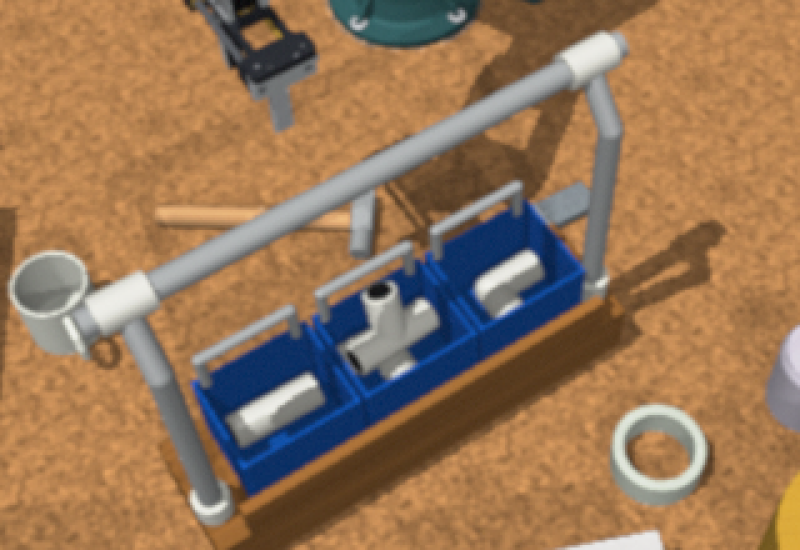

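```bash
python3 -c "
from h import *
shot('top','t16')
d=cv2.absdiff(cv2.imread('pics/t16.png'),cv2.imread('pics/top0.png')).max(2)
P=cloud('top0')
for n,c in dict(hammer=(345,296),brush=(290,288),tape=(262,199),tin=(210,212),jar=(165,279),cup=(439,267)).items():
    s=np.s_[c[1]-15:c[1]+15,c[0]-15:c[0]+15];z0=P[s][...,2];z1=cloud('t16')[s][...,2];print(n,np.nanmean(abs(z1-z0)).round(4),np.median(d[s]))
robot.close_job()"
```

```text
hammer 0.1119 4.0
brush 0.005 4.0
tape 0.0049 5.0
tin 0.0047 4.0
jar 0.0048 5.0
cup 0.0313 4.0
the job is handed in; nothing more can be done
```

The stray tee is in the middle bin with its match, and I've handed the job in. All three bins are shut, after about 21 s of the 72 s allowed. I hooked the middle bin's bar with one finger, pulled it fully open (about 0.65 rad), lowered the tee in, and pushed the bar shut from below the rail.

**Last checks**
- **Middle bin:** its bar is back within about 1 mm of its starting place, level with the other two, after meeting its stop at about 6 N.
- **Other bins:** the bars and fittings (elbow on the left, straight on the right) are where they were.
- **Bystanders:** brush, tape, tin and jar read as unmoved. The hammer and cup failed the depth comparison (112 and 31 mm average difference). I put that down to the arm covering part of those spots, since the final picture shows both in place and they barely changed in the image, but I didn't check it separately.

**What didn't go cleanly**
- **Branch above the rim:** the tee did not settle flat. It stands on the stock tee with its branch up against the front wall, and the end of the branch sticks out about 20 mm above the rim. I left it because reworking it risked more than it would gain.
- **First pull missed:** the fingertips sit about 22 mm higher than the reported tool position, so the finger passed over the bar without moving anything. I measured the offset and allowed for it from then on.

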